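Dispense a dog biscuit into the slide-in tray

TASK

Get the dog's biscuit out of the dispenser: keeping the blue tray flat on the table all the while, slide it cup first between the dispenser's guides and under its housing until the cup meets the back stop, then press the coral button on top right down so that the biscuit drops into the cup. Slide the tray back out with the biscuit in it and leave its cup centred on the round coral mat, without disturbing the two brushes, the comb or the canister.

Things in the scene. Friction and masses are not known exactly. Their poses are not given: they have to be found in the camera images.
- disp: White plastic dispenser, fixed: a housing 150 (x) x 170 (y) x 210 mm high bridging a straight tunnel. Origin on the table straight below its chute; +x points from the mouth to the back stop, z up. Front face x = -45 mm, rear x = +105 mm. Tunnel 132 mm wide (y = -66 to +66), 60 mm high, closed by the back stop at x = +50 mm. The biscuit lies behind a clear window in the front face, on a gate.
- mouth (a point): Centre of the tunnel's mouth, in the dispenser's front face, 30 mm above the table; same axes as the dispenser. Two flared guides, 30 mm high, widen the way in from 132 mm at the front face to about 180 mm at 40 mm in front of it.
- button_top (a point): Centre of the top face of the coral round push button (44 mm across) on the dispenser's top, 45 mm behind the chute axis; z up. It goes straight down.
- button (a joint): Button travel in m: 0 up, 0.010 fully down; a spring of 5 N at full travel lifts it again. It draws the gate under the biscuit open, 6 mm per mm of press: wide enough only near full travel, when the biscuit falls within half a second. The gate shuts again when the button is let go.
- tray_cup (a point): Blue loose tray, 0.2 to 0.4 kg; this point is the centre of its cup's inner floor, 4 mm above the table. +x towards the cup end (goes in first), z up. Cup open above, 95 (x) x 116 (y) x 34 mm high, 4 mm walls. Behind it (-x) a flat neck 70 wide, 10 mm high leads to the handle frame. Whole tray: x = -150 to +47.5 mm, y = -58 to +58 mm.
- tray_handle (a point): Centre of the tray's handle frame, 120 mm behind the cup centre (tray x = -120 mm), 12 mm above the table; axes as the tray. Open from above down to the table: opening 40 (x) by 100 mm (y); bars 24 mm high, front and rear ones 10 mm thick, side ones 8 mm. Fingers can stand in the opening and push on any bar, or pinch the rear bar.
- biscuit_mid (a point): Centre of the brown bone-shaped rigid biscuit, 66 (y) x 40 (x) x 14 mm thick, 30 g; at the start it lies flat in the dispenser.
- mat: Round flat coral mat, 190 mm across and 1 mm thin (no obstacle), lying on the table; origin at its centre.
- canister: Bystander: closed white ceramic canister, 96 mm across, 142 mm high; origin at the centre of its underside.
- slicker: Bystander: coral slicker brush lying along its x, 180 x 50 x 30 mm; origin near the middle of its underside.
- comb: Bystander: flat steel comb lying along its x, 180 x 34 x 4 mm; origin at the middle of its underside.
- oval: Bystander: oval beechwood bristle brush lying along its x, 132 x 66 x 40 mm; origin at the middle of its underside.
Mind the look-alikes: they are no part of the job. Of the things that look like the part that bears tray_cup, take the one that is farthest from the robot's base at the start.

How it is judged (in metres and radians):
On the way, in this order (a step that is already met when the one before it is completed fails the run):
1. the tray's cup is home under the chute (within 12 mm of below its axis) with the biscuit still in the dispenser (x of tray_cup in the frame of disp above -0.012 m and y of tray_cup in the frame of disp between -0.015 and 0.015 m and height (world z) of biscuit_mid above 0.06 m), for 0.2 s.
2. the biscuit has dropped into the cup with the tray still home (x of tray_cup in the frame of disp above -0.012 m and y of tray_cup in the frame of disp between -0.015 and 0.015 m and x of biscuit_mid in the frame of tray_cup between -0.044 and 0.044 m and y of biscuit_mid in the frame of tray_cup between -0.054 and 0.054 m and z of biscuit_mid in the frame of tray_cup between -0.003 and 0.026 m), for 0.2 s.
At the end, for the whole second after the job is handed in: The tray lies flat on the table with its cup's centre within 35 mm of the mat's centre, the biscuit inside the cup and the button up again (horizontal distance between tray_cup and mat below 0.035 m and angle between tray_cup's own z axis and vertical below 0.1 rad and height (world z) of tray_cup below 0.01 m and x of biscuit_mid in the frame of tray_cup between -0.044 and 0.044 m and y of biscuit_mid in the frame of tray_cup between -0.054 and 0.054 m and z of biscuit_mid in the frame of tray_cup between -0.003 and 0.026 m and value of joint button below 0.002 m); the robot touches nothing.
It fails at once if the tray is lifted more than 15 mm off the table or tipped more than 0.3 rad (height (world z) of tray_cup above 0.019 m or height (world z) of tray_handle above 0.027 m or angle between tray_cup's own z axis and vertical above 0.3 rad).
It fails at once if the canister is moved more than 25 mm (distance of canister from where it was at the start of the episode above 0.025 m).
It fails at once if the slicker brush is moved more than 25 mm (distance of slicker from where it was at the start of the episode above 0.025 m).
It fails at once if the comb is moved more than 25 mm (distance of comb from where it was at the start of the episode above 0.025 m).
It fails at once if the oval brush is moved more than 25 mm (distance of oval from where it was at the start of the episode above 0.025 m).
It also fails if it takes over 67 s, if anything falls off the work surface, if the arm or the gripper's body presses on something with over 40 N, if the wrist force passes 120 N, or if a joint passes its speed limit or range.

ROBOT

A 6-joint arm with a two-finger parallel gripper is mounted at the origin on the work surface. World frame = base frame: x ahead of the robot, y to its left, z up, the work surface at z = 0. Lengths are in m, angles in degrees, forces in N, time in s.
With the tool pointing down it reaches from about 0.3 to 0.75 m from the base axis. Payload 8.5 kg.
Tool frame: the origin (TCP) lies midway between the tips of the shut fingers; the grasp point (between the pads) lies behind it (grasp_offset is the z of the grasp point in the tool frame, in m); z points along the fingers, y is the direction in which the jaws open and shut (so a half turn about z gives the same grasp; the last joint's range is limited). The gripper opens to 85 mm and grips with 20 to 120 N. Pads are 22 mm wide; open, the fingers measure 114 mm over their backs; the gripper's body (76 mm by 85 mm) begins 54 mm behind the grasp point. The pads swing forward as they close: fully open they stand 13 mm farther back than shut.
Start: joints at [-83.956, 21.807, 74.336, -0, 83.858, -12.336], TCP at [0.173, -0.522, 0.231] pointing down, gripper open.
Joint ranges: [-178.18, 178.18], [-50.72, 133.34], [12.68, 142.11], [-81.47, 261.47], [9.98, 163.14], [-165.26, 165.26]. Speed limits (degrees/s): [136.94, 136.94, 180, 180, 180, 180].

INTERFACE

Orientations are given as a 3x3 rotation matrix whose columns are the frame's x, y, z axes.
In Python, from rig import * gives the robot as it stands.
- The arm moves only by the shell command python3 -m pendant 'ROWS' [FORCE]. ROWS is JSON, one flat list of numbers, 7 for each row, row after row: the finger opening in mm, from 0 to 85.4, then the shift along the tool's x, y, z in units of 50 mm (1.0 is 50 mm), then the turn, a rotation vector about the tool's x, y, z in units of 8 degrees (1.0 is 8 degrees). In form: [hand, dx, dy, dz, wx, wy, wz, hand, dx, dy, dz, wx, wy, wz, ...]. A call has 1 to 12 rows; each row shifts and turns the commanded pose from where the row before left it, along the tool's axes as they then stand; what a row does not reach is not made up. A row lasts 1/10 s, in which the tool goes at most 50 mm and 8.59 degrees, less where a joint would pass 70% of its speed; a pose out of reach is approached as far as the arm can. A call is refused whole if a number of a shift passes 1 or a number of a turn 1, either way. A call with a gripper value outside its range is refused whole. The fingers move at their own pace and stop on an object; FORCE is the grip in N (left out, the last holds). Time passes only in rows, so rows that do not move let the fingers close. It gives the time, the measured TCP pose, the force and the opening at its end, in the units of the state.
- observe(): the state, without advancing time (a new reading comes with each control period).
- get_image(name): name is "side" or "top" or "wrist"; returns a dict with "frame" (384x512x3 uint8, red, green, blue), "depth" (384x512 float32, m along the optical axis (not along the pixel's ray), 0 where there is no reading), "K" (3x3 intrinsics, pixels), "rvec" (rotation vector, rad) and "tvec" (3), from world to camera coordinates, as OpenCV has them. Camera axes: x right, y down, z forward; pixel columns grow to the right and rows downward; lengths in m; the calibration is good to about 2 mm. A picture is of the moment at which its call begins.
- close_job(): hands the job in, once; it reports no verdict.
The state is a dict: "time_s": time; "q": joint angles; "qvel": joint speeds; "joint_efforts": joint torques, N m; "position": TCP position; "tool_rot": TCP orientation; "ft_force": force on the tool from outside, world axes, zero at the start; "wrist_torque": the same for the moment, N m; "grip_width": finger opening in m.
Only numpy, scipy, OpenCV 4.12 (cv2) and the standard library are available. Lean on these libraries where they do the work, as an engineer would, in place of code of your own. Each camera call takes 0.05 s, during which the arm holds its last target.

## Working session

There is one attempt and no reset: what is moved stays moved. The work goes in short steps, Python scripts to look and compute and a shell command to move; the robot and the scene stay as the last step left them, time stands still between calls to the robot, and variables do not carry over. Pictures are saved under pics/ and viewed, and the job is handed in when it is done.

```bash
mkdir -p pics; ls; python3 - <<'E'
from rig import *
import cv2,numpy as np
s=observe();print(s)
for n in ["side","top","wrist"]:
    d=get_image(n);cv2.imwrite(f"pics/{n}0.png",d["frame"][:,:,::-1])
    R=cv2.Rodrigues(np.array(d["rvec"]))[0];print(n,d["K"],-R.T@np.array(d["tvec"]).ravel(),R)
E
```

```text
pics
{'time_s': 0.0, 'q': array([-8.39567712e+01,  2.18390483e+01,  7.43863236e+01, -2.27453366e-04,
        8.38572962e+01, -1.23358189e+01]), 'qvel': array([-0.02866092, -0.03313302, -0.00868144,  0.02567618,  0.06920182,
        0.04472648]), 'joint_efforts': array([ 4.77566955e-04, -4.48462236e+01, -2.31280804e+01, -1.59162287e-04,
        4.72317712e-03, -3.02211419e-06]), 'position': array([ 0.17337988, -0.52163768,  0.23072074]), 'tool_rot': array([[ 9.48991266e-01,  3.15302321e-01, -1.55824358e-04],
       [ 3.15302212e-01, -9.48990230e-01,  1.43439521e-03],
       [ 3.04392345e-04, -1.41036029e-03, -9.99998959e-01]]), 'ft_force': array([-0.4369264 ,  0.66996311,  0.27470774]), 'wrist_torque': array([-0.00062698,  0.03657249, -0.02075763]), 'grip_width': 0.08528980108133787}
side [[450.11706776   0.         260.4397569 ]
 [  0.         450.11706776 187.13069014]
 [  0.           0.           1.        ]] [ 0.41472311 -0.97200047  1.13750534] [[ 0.99420565 -0.10636671 -0.01553238]
 [-0.08645557 -0.70535864 -0.70355854]
 [ 0.06387931  0.70082473 -0.71046754]]
top [[435.83617883   0.         254.79005711]
 [  0.         435.83617883 194.59140394]
 [  0.           0.           1.        ]] [ 0.31579346 -0.02632138  1.52109029] [[ 0.02939641 -0.99954566  0.0066578 ]
 [-0.98951292 -0.03004243 -0.14128566]
 [ 0.14142149 -0.00243469 -0.98994648]]
wrist [[317.31029336   0.         253.8078072 ]
 [  0.         317.31029336 191.28637812]
 [  0.           0.           1.        ]] [ 0.24659241 -0.49766216  0.3738963 ] [[ 0.31489837 -0.9491245  -0.00130758]
 [-0.90428799 -0.30044048  0.30331296]
 [-0.28827461 -0.09433033 -0.9528901 ]]
```

View pics/side0.png

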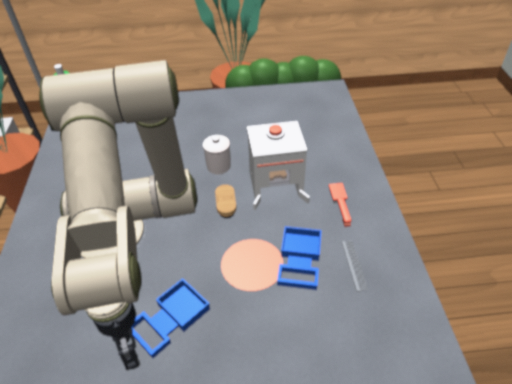

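View pics/top0.png

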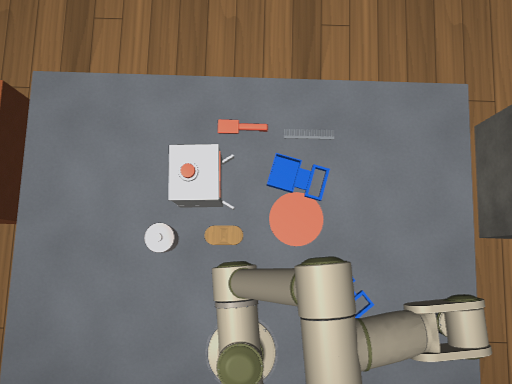

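View pics/wrist0.png

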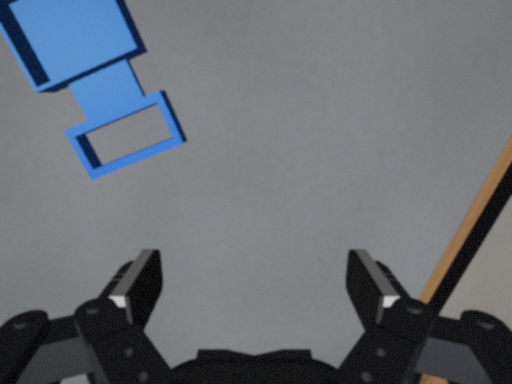

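The far tray (top view around (297,172)) is the right one. The near one, under the arm, is the look-alike. The dispenser's mouth faces image right, which is world -y. Next I measure.

```bash
cat > h.py <<'E'
from rig import *
import cv2,numpy as np
def cam(n):
    d=get_image(n);R=cv2.Rodrigues(np.array(d["rvec"]))[0];t=np.array(d["tvec"]).ravel();K=np.array(d["K"])
    return d["frame"],d["depth"],K,R,t
def cloud(c):
    f,D,K,R,t=c
    v,u=np.mgrid[:384,:512]
    P=np.stack([(u-K[0,2])/K[0,0]*D,(v-K[1,2])/K[1,1]*D,D],-1)
    return (P-t)@R
def onplane(c,uv,z):
    f,D,K,R,t=c;uv=np.atleast_2d(uv).astype(float)
    r=np.c_[(uv-K[[0,1],[2,2]])/K[[0,1],[0,1]],np.ones(len(uv))]@R
    C=-R.T@t
    return C+r*((z-C[2])/r[:,2])[:,None]
def proj(c,X):
    f,D,K,R,t=c
    return cv2.projectPoints(np.atleast_2d(X).astype(float),cv2.Rodrigues(R)[0],t,K,None)[0][:,0]
def masks(f):
    h=cv2.cvtColor(f,cv2.COLOR_RGB2HSV)
    blue=cv2.inRange(h,(100,120,60),(130,255,255)); coral=cv2.inRange(h,(0,90,120),(12,255,255))
    return blue,coral
E
python3 - <<'E'
from h import *
np.set_printoptions(precision=4,suppress=True)
for n in ["top","side"]:
    c=cam(n);P=cloud(c);b,co=masks(c[0])
    for nm,m in (("blue",b),("coral",co)):
        k,l,st,ce=cv2.connectedComponentsWithStats(m)
        for i in range(1,k):
            if st[i,4]<25: continue
            Q=P[(l==i)&(c[1]>0)]
            print(n,nm,st[i],"c",ce[i].round(1),"P med",np.median(Q,0),"z",np.percentile(Q[:,2],[5,50,95]))
            if nm=="blue":
                cnt=max(cv2.findContours((l==i).astype(np.uint8),cv2.RETR_EXTERNAL,cv2.CHAIN_APPROX_NONE)[0],key=len)
                ap=cv2.approxPolyDP(cnt,2.2,True)[:,0]
                print(np.c_[ap,onplane(c,ap,0.024)[:,:2],onplane(c,ap,0.036)[:,:2]])
    z=P[...,2]
    # dispenser top
    m=((z>.2)&(z<.22)&(P[...,1]>0.05)&(P[...,0]>.3)).astype(np.uint8)
    Q=P[m>0];print("disp",len(Q),Q.mean(0),cv2.minAreaRect((Q[:,:2]*1000).astype(np.float32)))
    if n=="top":
        for a,bb in ((.02,.25),):
            m=((z>a)&(z<bb)&(P[...,0]>.25)&(P[...,1]>-.5)).astype(np.uint8)
            k,l,st,ce=cv2.connectedComponentsWithStats(m)
            for i in range(1,k):
                if st[i,4]>40:
                    Q=P[l==i];print("obj",st[i],Q.min(0),Q.max(0))
    f=c[0];crop=cv2.resize(f[100:280,140:350] if n=="top" else f[110:310,190:380],None,fx=3.5 if n=="top" else 3,fy=3.5 if n=="top" else 3,interpolation=cv2.INTER_CUBIC)
    cv2.imwrite(f"pics/crop_{n}.png",crop[:600,:800,::-1])
E
```

```text
top blue [ 267  153   63   48 1473] c [293.4 175.2] P med [ 0.6045 -0.1564  0.0082] z [-0.0003  0.0082  0.034 ]
[[275.     153.       0.6796  -0.0967   0.6767  -0.0962]
 [267.     185.       0.5647  -0.0715   0.5627  -0.0711]
 [292.     191.       0.5462  -0.1589   0.5443  -0.1579]
 [295.     186.       0.5641  -0.1691   0.5621  -0.1679]
 [305.     189.       0.5546  -0.204    0.5527  -0.2026]
 [305.     196.       0.53    -0.2043   0.5283  -0.2029]
 [320.     200.       0.5176  -0.2566   0.516   -0.2547]
 [329.     169.       0.6281  -0.2872   0.6256  -0.2851]
 [314.     164.       0.6443  -0.2344   0.6417  -0.2328]
 [310.     171.       0.6189  -0.2207   0.6165  -0.2191]
 [299.     167.       0.632   -0.182    0.6294  -0.1807]
 [301.     160.       0.6573  -0.1886   0.6545  -0.1873]]
top blue [354 290  20  29 200] c [362.8 303.4] P med [ 0.1723 -0.4037  0.0223] z [0.0027 0.0223 0.029 ]
[[362.     290.       0.216   -0.4007   0.2168  -0.3977]
 [357.     294.       0.2023  -0.3838   0.2032  -0.3809]
 [354.     291.       0.2119  -0.3737   0.2127  -0.3709]
 [355.     300.       0.1824
[... 3337 characters left out ...]
.3219  -0.3067   0.3229  -0.3138]]
side coral [210  62  28  26 396] c [220.7  73.5] P med [ 0.4062  1.581  -0.3895] z [-0.4746 -0.3895 -0.3768]
side coral [270 126  11   9  80] c [275.1 129.7] P med [0.5708 0.1698 0.2364] z [0.2319 0.2364 0.239 ]
side coral [   0  132   40   43 1263] c [ 17. 151.] P med [-0.6943  0.9571 -0.391 ] z [-0.4    -0.391  -0.3824]
side coral [259 163  25   3  26] c [270.8 164. ] P med [0.5451 0.0839 0.1676] z [0.165  0.1676 0.171 ]
side coral [329 183  22  43 442] c [340.5 200.7] P med [0.7745 0.0394 0.0277] z [0.0158 0.0277 0.0325]
disp 1523 [0.5706 0.1485 0.2101] ((571.7489013671875, 161.35775756835938), (174.2151641845703, 162.65835571289062), 2.6459105014801025)
```

View pics/crop_top.png

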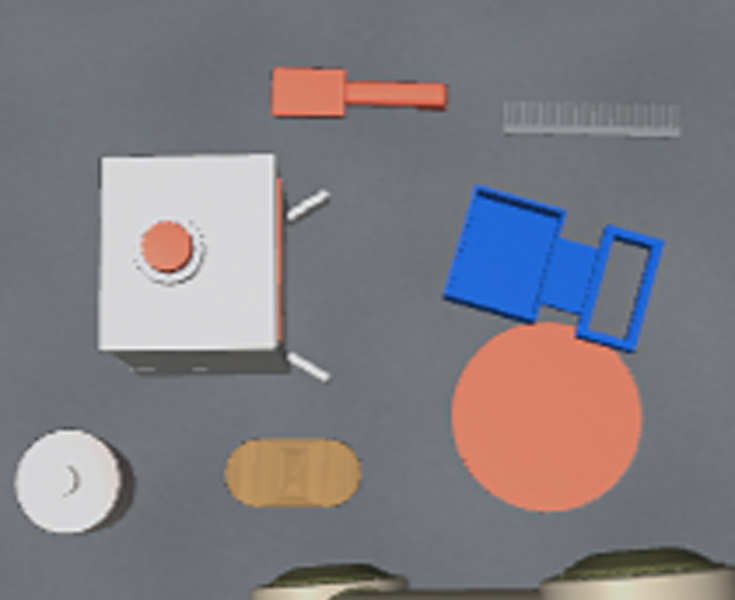

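View pics/crop_side.png

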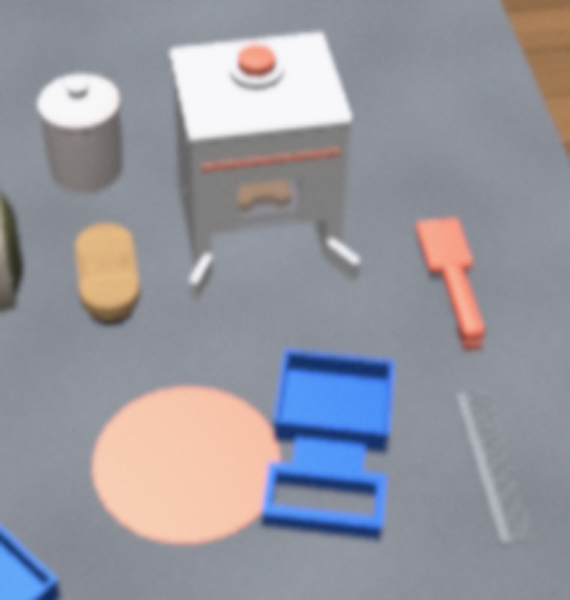

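```bash
python3 - <<'E'
import rig;print([ (k,getattr(rig,k)) for k in dir(rig) if 'off' in k.lower()], dir(rig))
from h import *
np.set_printoptions(precision=4,suppress=True)
for n in ["top","side"]:
    c=cam(n);P=cloud(c);b,co=masks(c[0]);z=P[...,2]
    hsv=cv2.cvtColor(c[0],cv2.COLOR_RGB2HSV)
    if n=="top":
        m=((hsv[...,1]<30)&(hsv[...,2]>175)).astype(np.uint8)
        m[:, :160]=0;m[:,240:]=0;m[:135]=0;m[215:]=0
        m=cv2.morphologyEx(m,cv2.MORPH_OPEN,np.ones((5,5)));m=cv2.morphologyEx(m,cv2.MORPH_CLOSE,np.ones((25,25)))
    else:
        m=((hsv[...,1]<30)&(z>.195)&(P[...,0]>.4)&(P[...,1]>0.02)).astype(np.uint8)
        m=cv2.morphologyEx(m,cv2.MORPH_CLOSE,np.ones((25,25)))
    cnt=max(cv2.findContours(m,cv2.RETR_EXTERNAL,cv2.CHAIN_APPROX_NONE)[0],key=len)
    X=onplane(c,cnt[:,0],0.21)[:,:2]
    ap=cv2.approxPolyDP(cnt,4,True)[:,0]
    print(n,"disp rect",cv2.minAreaRect((X*1000).astype(np.float32)));print(np.c_[ap,onplane(c,ap,.21)])
    k,l,st,ce=cv2.connectedComponentsWithStats(co)
    for i in range(1,k):
        if st[i,4]>=60: print(st[i], "z.24",onplane(c,ce[i],.238)[0],"mat",onplane(c,ce[i],.001)[0])
c=cam("top")
g=np.array([[327,196],[327,378],[289,217],[289,355]])/3.5+[140,100]
print("guides",onplane(c,g,.03))
E
```

```text
[('grasp_offset', -0.0187)] ['MotionError', '__builtins__', '__cached__', '__doc__', '__file__', '__loader__', '__name__', '__package__', '__spec__', 'close_job', 'get_image', 'grasp_offset', 'observe']
top disp rect ((568.8316650390625, 161.14657592773438), (171.61419677734375, 152.1704864501953), 2.3675310611724854)
[[217.     144.       0.6573   0.0917   0.21  ]
 [169.     145.       0.6495   0.2395   0.21  ]
 [168.     199.       0.4816   0.2329   0.21  ]
 [218.     198.       0.4893   0.0817   0.21  ]]
[218 119  50  14 471] z.24 [0.7083 0.0287 0.238 ] mat [0.7808 0.0388 0.001 ]
[219 151   2  46  85] z.24 [0.5601 0.078  0.238 ] mat [0.6052 0.0973 0.001 ]
[181 163  14  15 155] z.24 [0.5673 0.1744 0.238 ] mat [0.6137 0.2115 0.001 ]
[ 269  192   54   54 2273] z.24 [ 0.4301 -0.1522  0.238 ] mat [ 0.4513 -0.1754  0.001 ]
side disp rect ((571.5997314453125, 152.02410888671875), (173.8500213623047, 171.7796173095703), 2.6709842681884766)
[[297.     122.       0.6537   0.2358   0.21  ]
 [247.     127.       0.4836   0.2299   0.21  ]
 [254.     159.       0.4914   0.0671   0.21  ]
 [306.     153.       0.6556   0.075    0.21  ]]
[210  62  29  26 395] z.24 [0.4116 0.5319 0.238 ] mat [0.4107 0.9282 0.001 ]
[270 126  11   9  81] z.24 [0.5701 0.1679 0.238 ] mat [0.611  0.4682 0.001 ]
[   0  132   40   43 1261] z.24 [-0.2357  0.1634  0.238 ] mat [-0.407   0.4626  0.001 ]
[329 183  22  43 441] z.24 [ 0.7065 -0.1631  0.238 ] mat [0.7833 0.0501 0.001 ]
guides [[0.6629 0.0487 0.03  ]
 [0.48   0.0421 0.03  ]
 [0.6403 0.0858 0.03  ]
 [0.5016 0.0803 0.03  ]]
```

```bash
python3 -m pendant '[36,0.77,-0.186,0,0,0,0,36,0.77,-0.186,0,0,0,0,36,0.77,-0.186,0,0,0,0,36,0.77,-0.186,0,0,0,0,36,0.77,-0.186,0,0,0,0,36,0.77,-0.186,0,0,0,0,36,0.77,-0.186,0,0,0,0,36,0.77,-0.186,0,0,0,0,36,0.77,-0.186,0,0,0,0,36,0.77,-0.186,0,0,0,0,36,0.77,-0.186,0,0,0,0,36,0.77,-0.186,0,0,0,0]' 30
python3 -m pendant '[36,0,0,0.3,0,0,0.675,36,0,0,0.3,0,0,0.675,36,0,0,0.3,0,0,0.675,36,0,0,0.3,0,0,0.675,36,0,0,0.3,0,0,0.675,36,0,0,0.3,0,0,0.675,36,0,0,0,0,0,0,36,0,0,0,0,0,0]'
python3 - <<'E'
from h import *
c=cam("wrist");cv2.imwrite("pics/w1.png",c[0][:,:,::-1])
s=observe();print(s['position'],s['tool_rot'],s['grip_width'],s['time_s'])
b,_=masks(c[0]);cnt=max(cv2.findContours(b,cv2.RETR_EXTERNAL,cv2.CHAIN_APPROX_NONE)[0],key=len)
ap=cv2.approxPolyDP(cnt,4,True)[:,0];print(np.c_[ap,onplane(c,ap,.024)].round(4))
E
```

```text
time_s: 1.6
position: [0.5779, -0.2692, 0.2313]
tool_rot: [[0.949, 0.315, -0.0], [0.315, -0.949, -0.0], [-0.0, -0.0, -1.0]]
ft_force: [-0.3, -1.1, 0.4]
grip_width: 0.036
time_s: 2.4
position: [0.5768, -0.2704, 0.1417]
tool_rot: [[0.971, -0.24, 0.0], [-0.24, -0.971, -0.0], [0.0, 0.0, -1.0]]
ft_force: [-0.5, -0.1, 0.0]
grip_width: 0.0359
[ 0.57697789 -0.2705599   0.14214065] [[ 9.70749455e-01 -2.40092787e-01  9.74013836e-04]
 [-2.40092178e-01 -9.70749841e-01 -7.02062664e-04]
 [ 1.11408396e-03  4.47673845e-04 -9.99999279e-01]] 0.03594742942009416 2.45
[[ 5.000e+00  1.170e+02  6.797e-01 -9.060e-02  2.400e-02]
 [ 3.400e+01  2.500e+02  5.646e-01 -6.030e-02  2.400e-02]
 [ 1.410e+02  2.500e+02  5.410e-01 -1.555e-01  2.400e-02]
 [ 1.520e+02  2.170e+02  5.695e-01 -1.762e-01  2.400e-02]
 [ 1.890e+02  2.170e+02  5.616e-01 -2.080e-01  2.400e-02]
 [ 1.930e+02  2.480e+02  5.315e-01 -2.023e-01  2.400e-02]
 [ 2.040e+02  2.360e+02  5.407e-01 -2.156e-01  2.400e-02]
 [ 2.150e+02  2.360e+02  5.383e-01 -2.252e-01  2.400e-02]
 [ 2.160e+02  2.460e+02  5.284e-01 -2.233e-01  2.400e-02]
 [ 2.570e+02  2.460e+02  5.194e-01 -2.596e-01  2.400e-02]
 [ 2.580e+02  1.170e+02  6.310e-01 -2.877e-01  2.400e-02]
 [ 1.870e+02  1.170e+02  6.446e-01 -2.324e-01  2.400e-02]
 [ 1.850e+02  1.420e+02  6.259e-01 -2.247e-01  2.400e-02]
 [ 1.450e+02  1.420e+02  6.338e-01 -1.928e-01  2.400e-02]
 [ 1.400e+02  1.160e+02  6.544e-01 -1.960e-01  2.400e-02]]
```

View pics/w1.png

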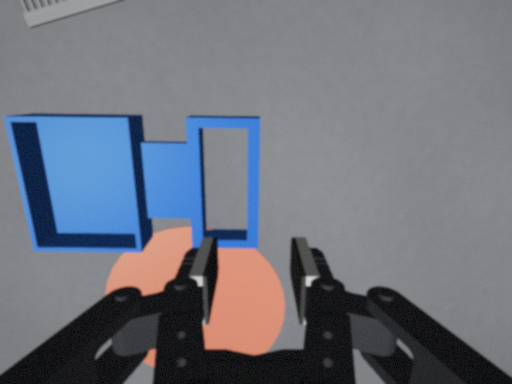

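```bash
python3 -m pendant '[36,0,-0.035,0.55,0,0,0,36,0,0,0.55,0,0,0,36,0,0,0.5,0,0,0,36,0,0,0.4,0,0,0,36,0,0,0.35,0,0,0,36,0,0,0.3,0,0,0,36,0,0,0,0,0,0]'
python3 - <<'E'
from h import *
c=cam("wrist");cv2.imwrite("pics/w2.png",c[0][:,:,::-1])
E
```

```text
time_s: 3.15
position: [0.5767, -0.2684, 0.0078]
tool_rot: [[0.971, -0.241, -0.002], [-0.241, -0.971, 0.001], [-0.002, -0.001, -1.0]]
ft_force: [0.3, 0.5, 0.2]
grip_width: 0.0363
```

View pics/w2.png

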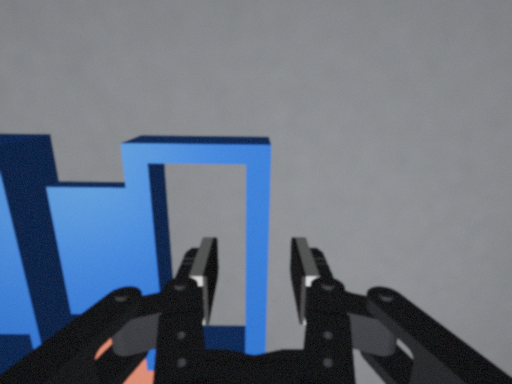

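The fingers straddle the rear bar (image x 245-270), one at 205 and the other at 300. I'm closing the gripper.

```bash
python3 -m pendant '[4,0,0,0,0,0,0,4,0,0,0,0,0,0,4,0,0,0,0,0,0,4,0,0,0,0,0,0,4,0,0,0,0,0,0]' 50
```

```text
time_s: 3.7
position: [0.5779, -0.2691, 0.0104]
tool_rot: [[0.97, -0.242, 0.003], [-0.242, -0.97, -0.002], [0.003, 0.001, -1.0]]
ft_force: [1.1, 0.7, 6.4]
grip_width: 0.0084
```

```bash
python3 -m pendant '[4,0,0,-0.06,0,0,0,4,0,0,0,0,0,0]'
python3 - <<'E'
from h import *
c=cam("wrist");cv2.imwrite("pics/w3.png",c[0][:,:,::-1]);s=observe();print(s['ft_force'],s['wrist_torque'],s['grip_width'],s['position'])
E
```

```text
time_s: 3.9
position: [0.5771, -0.2687, 0.0122]
tool_rot: [[0.97, -0.242, 0.0], [-0.242, -0.97, -0.0], [0.0, 0.0, -1.0]]
ft_force: [0.0, -0.2, -2.4]
grip_width: 0.0084
[ 0.23548904  0.04819657 -1.93518993] [-0.24160435 -0.03425132 -0.01910025] 0.008339426750514713 [ 0.5769574  -0.26866808  0.01186733]
```

View pics/w3.png

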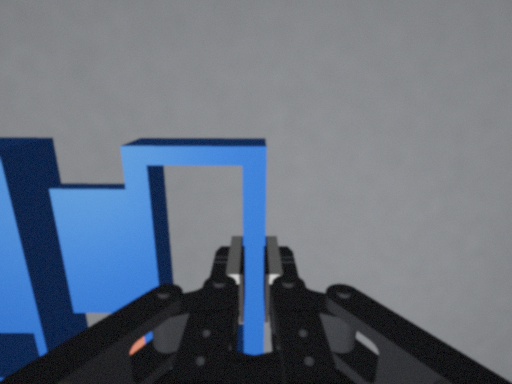

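```bash
python3 -m pendant '[4,0,0,0.02,0,0,-0.3,4,0,0,0,0,0,-0.3,4,0,0,0,0,0,-0.3,4,0,0,0,0,0,-0.3,4,0,0,0,0,0,-0.3,4,0,0,0,0,0,-0.3,4,0,0,0,0,0,-0.25,4,0,0,0,0,0,0]' 80
cat > tray.py <<'E'
from h import *
import sys
np.set_printoptions(precision=4,suppress=True)
c=cam("top");b,_=masks(c[0]);P=cloud(c)
k,l,st,ce=cv2.connectedComponentsWithStats(b)
cv2.imwrite("pics/%s.png"%sys.argv[1],cv2.resize(c[0][100:280,140:350],None,fx=3.3,fy=3.3)[:,:,::-1])
for i in range(1,k):
    if st[i,4]>60 and ce[i][1]<270:
        cnt=max(cv2.findContours((l==i).astype(np.uint8),cv2.RETR_EXTERNAL,cv2.CHAIN_APPROX_NONE)[0],key=len)
        ap=cv2.approxPolyDP(cnt,2,True)[:,0];print(np.c_[ap,onplane(c,ap,.03)[:,:2]])
s=observe();print(s['position'],s['ft_force'],s['grip_width'],s['time_s'],np.degrees(np.arctan2(-s['tool_rot'][1,1],-s['tool_rot'][0,1])))
E
python3 tray.py t4
```

```text
time_s: 4.75
position: [0.577, -0.2686, 0.0107]
tool_rot: [[0.999, 0.042, -0.0], [0.042, -0.999, 0.0], [-0.0, -0.0, -1.0]]
ft_force: [-0.1, -0.1, -1.9]
grip_width: 0.0076
[[269.     168.       0.6239  -0.0768]
 [269.     187.       0.5569  -0.0784]
 [281.     196.       0.5266  -0.1207]
 [282.     200.       0.5128  -0.1244]
 [290.     201.       0.5102  -0.1521]
 [306.     175.       0.6031  -0.2061]
 [296.     175.       0.602   -0.1713]
 [295.     167.       0.6303  -0.1674]]
[ 0.5769 -0.2685  0.0106] [-0.1316 -0.7846 -1.0983] 0.00726912516986648 4.8 92.35212540542636
```

```bash
python3 - <<'E'
from h import *
c=cam("wrist");cv2.imwrite("pics/w4.png",c[0][:,:,::-1])
E
```

```text
(no output)
```

View pics/t4.png

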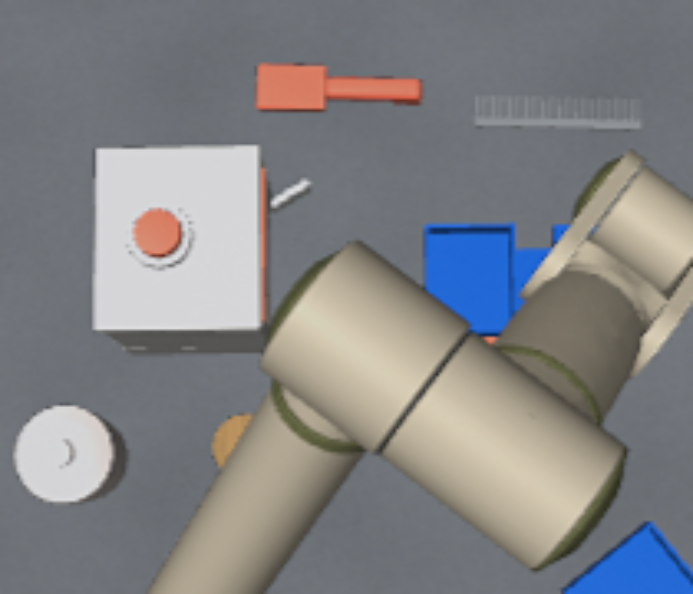

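View pics/w4.png

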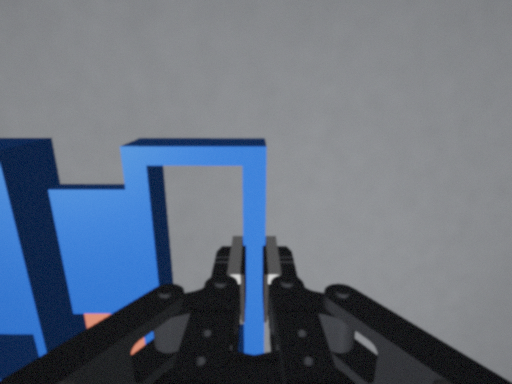

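```bash
python3 - <<'E'
from h import *
np.set_printoptions(precision=4,suppress=True)
c=cam("wrist")
b,_=masks(c[0])
for x in (70,100,120):
    col=np.where(b[:,x])[0]; r=(col.min(),col.max())
    top=[r[0]-.5,];print(x,r)
    q=onplane(c,[[x,r[0]-.5],[x,r[1]+.5]],.010);print(q,q.mean(0))
# frame top outer corner, z=.024 ; cup corner
print(onplane(c,[[266,147],[123,147],[266,140]],.024))
s=observe()
X=s['position']
ax=np.array([-.042,.999]);o=np.array([.569,.131]);p=np.array([.999,.042])
d=X[:2]-o;print("tcp disp frame x,lat",d@ax,d@p)
E
```

```text
70 (np.int64(185), np.int64(337))
[[ 0.6081 -0.1806  0.01  ]
 [ 0.5186 -0.1686  0.01  ]] [ 0.5633 -0.1746  0.01  ]
100 (np.int64(185), np.int64(312))
[[ 0.6086 -0.1948  0.01  ]
 [ 0.536  -0.1871  0.01  ]] [ 0.5723 -0.1909  0.01  ]
120 (np.int64(185), np.int64(309))
[[ 0.609  -0.2042  0.01  ]
 [ 0.5384 -0.1981  0.01  ]] [ 0.5737 -0.2012  0.01  ]
[[ 0.632  -0.2716  0.024 ]
 [ 0.6296 -0.2129  0.024 ]
 [ 0.6348 -0.2714  0.024 ]]
tcp disp frame x,lat -0.39950007989839526 -0.008874565306321395
```

```bash
python3 -m pendant '[4,0.1,0,0,0,0,0,4,0.09,-0.1,0,0,0,0,4,0,-0.25,0,0,0,0,4,0,-0.25,0,0,0,0,4,0,-0.25,0,0,0,0,4,0,-0.25,0,0,0,0,4,0,-0.25,0,0,0,0,4,0,-0.25,0,0,0,0,4,0,-0.25,0,0,0,0,4,0,-0.25,0,0,0,0,4,0,-0.1,0,0,0,0,4,0,0,0,0,0,0]'
python3 tray.py t5
python3 - <<'E'
from h import *
c=cam("side");cv2.imwrite("pics/s5.png",cv2.resize(c[0][110:310,190:380],None,fx=3,fy=3)[:,:,::-1])
E
```

```text
time_s: 6.1
position: [0.582, -0.1574, 0.0109]
tool_rot: [[0.999, 0.042, -0.0], [0.042, -0.999, 0.0], [-0.0, -0.0, -1.0]]
ft_force: [0.3, 0.6, -1.1]
grip_width: 0.0074
[[237.     165.       0.6312   0.0351]
 [237.     193.       0.5325   0.0316]
 [247.     199.       0.5126  -0.0036]
 [258.     199.       0.5138  -0.0415]
 [263.     193.       0.5352  -0.0582]
 [261.     191.       0.542   -0.0511]
 [270.     173.       0.6063  -0.0807]
 [263.     172.       0.6091  -0.0562]
 [263.     165.       0.634   -0.0556]]
[ 0.5821 -0.158   0.0108] [-0.1017  1.4455 -1.1561] 0.007461781029263884 6.15 92.41171116703217
```

View pics/t5.png

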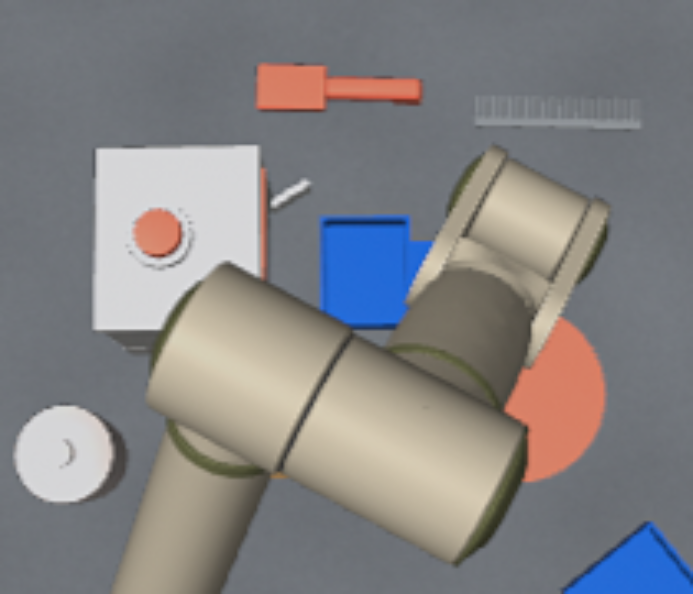

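View pics/s5.png

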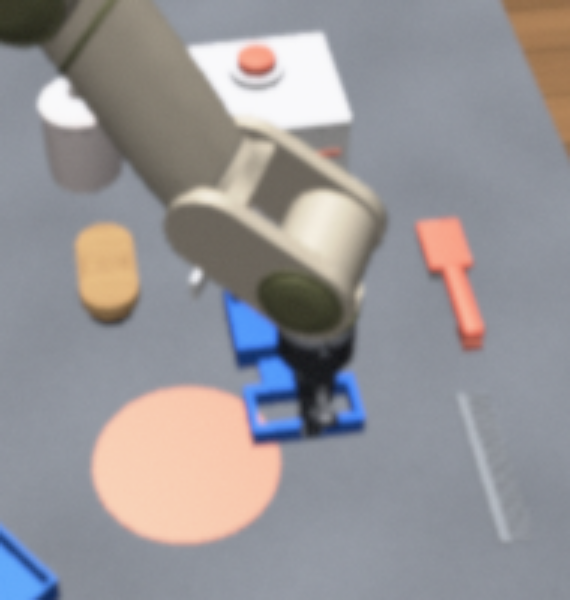

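```bash
python3 -m pendant '[4,0,-0.2,0,0,0,0,4,0,-0.2,0,0,0,0,4,0,-0.2,0,0,0,0,4,0,-0.2,0,0,0,0,4,0,-0.2,0,0,0,0,4,0,-0.2,0,0,0,0,4,0,0,0,0,0,0]'
python3 tray.py t6
python3 - <<'E'
from h import *
c=cam("side");cv2.imwrite("pics/s6.png",cv2.resize(c[0][60:310,130:380],None,fx=2.4,fy=2.4)[:,:,::-1])
E
```

```text
time_s: 6.9
position: [0.5793, -0.0968, 0.0108]
tool_rot: [[0.999, 0.043, -0.0], [0.043, -0.999, 0.001], [-0.0, -0.001, -1.0]]
ft_force: [0.1, 0.6, -1.6]
grip_width: 0.0075
[[221.     166.       0.6259   0.0907]
 [221.     198.       0.5134   0.0862]
 [241.     199.       0.512    0.0171]
 [251.     173.       0.6043  -0.0146]
 [246.     172.       0.6073   0.0029]
 [245.     165.       0.632    0.0072]]
[ 0.5795 -0.0975  0.0108] [ 0.6192 -0.0678  0.2688] 0.0077738235561419745 6.95 92.4449875240745
```

View pics/s6.png

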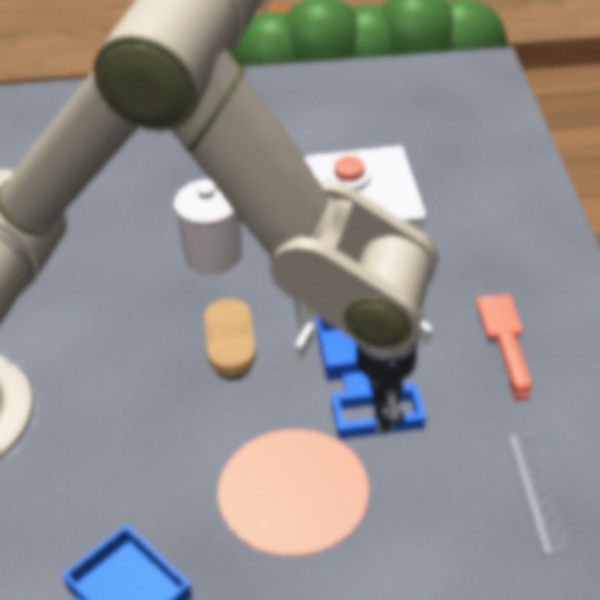

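View pics/t6.png

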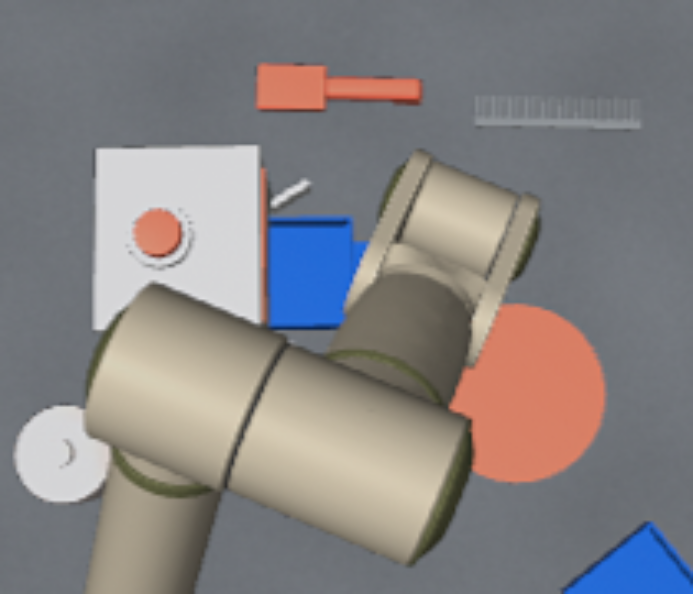

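```bash
python3 - <<'E'
from h import *
np.set_printoptions(precision=3,suppress=True)
for n in("top","side"):
    c=cam(n);P=cloud(c).reshape(-1,3)
    for a,b in((.05,.1),(.1,.15),(.15,.2),(.2,.25),(.25,.3),(.3,.35),(.35,.4)):
        Q=P[(P[:,2]>a)&(P[:,2]<b)&(P[:,0]>.45)&(P[:,0]<.7)&(P[:,1]<.075)&(P[:,1]>-.3)]
        if len(Q)>5: print(n,a,b,len(Q),np.percentile(Q[:,1],[1,99]),np.percentile(Q[:,0],[1,99]))
E
```

```text
top 0.25 0.3 354 [-0.166 -0.029] [0.529 0.634]
top 0.3 0.35 900 [-0.158 -0.005] [0.487 0.624]
top 0.35 0.4 672 [-0.13  -0.007] [0.456 0.552]
side 0.05 0.1 70 [-0.158 -0.087] [0.565 0.598]
side 0.1 0.15 179 [-0.162 -0.105] [0.546 0.61 ]
side 0.15 0.2 280 [-0.137 -0.096] [0.545 0.615]
side 0.2 0.25 116 [-0.166 -0.107] [0.517 0.62 ]
side 0.25 0.3 995 [-0.169 -0.032] [0.465 0.64 ]
side 0.3 0.35 1496 [-0.16  -0.034] [0.453 0.624]
side 0.35 0.4 844 [-0.132 -0.016] [0.451 0.553]
```

```bash
python3 -m pendant '[4,0,-0.2,0,0,0,0,4,0,-0.2,0,0,0,0,4,0,-0.2,0,0,0,0,4,0,-0.2,0,0,0,0,4,0,-0.2,0,0,0,0,4,0,-0.2,0,0,0,0,4,0,-0.2,0,0,0,0,4,0,-0.1,0,0,0,0,4,0,-0.05,0,0,0,0,4,0,0,0,0,0,0]'
python3 tray.py t7
```

```text
time_s: 8.1
position: [0.5763, -0.0206, 0.0108]
tool_rot: [[0.999, 0.042, -0.0], [0.042, -0.999, 0.0], [-0.0, -0.0, -1.0]]
ft_force: [0.3, 1.0, -2.5]
grip_width: 0.0078
[[224.     166.       0.6262   0.0803]
 [221.     166.       0.6259   0.0907]
 [221.     189.       0.5448   0.0875]
 [225.     176.       0.5909   0.0754]]
[ 0.5763 -0.0209  0.0108] [-0.1704  0.674  -1.779 ] 0.007324046431528502 8.15 92.38259618518762
```

```bash
python3 -m pendant '[4,0,-0.05,0,0,0,0,4,0,-0.05,0,0,0,0,4,0,-0.04,0,0,0,0,4,0,0,0,0,0,0]';python3 -m pendant '[4,0,-0.03,0,0,0,0,4,0,-0.03,0,0,0,0,4,0,0,0,0,0,0]'
```

```text
time_s: 8.55
position: [0.576, -0.0137, 0.0108]
tool_rot: [[0.999, 0.042, -0.0], [0.042, -0.999, 0.0], [-0.0, -0.0, -1.0]]
ft_force: [0.5, -0.6, -1.7]
grip_width: 0.0075
time_s: 8.85
position: [0.5765, -0.0117, 0.0111]
tool_rot: [[0.999, 0.042, 0.002], [0.042, -0.999, -0.002], [0.001, 0.002, -1.0]]
ft_force: [1.8, -4.8, -2.2]
grip_width: 0.0078
```

```bash
python3 -m pendant '[34,0,0,0,0,0,0,34,0,0,0,0,0,0,34,0,0,0,0,0,0,34,0,0,0,0,0,0,34,0,0,-0.3,0,0,0,34,0,0,-0.5,0,0,0,34,0,0,-0.8,0,0,0,34,0,0,-0.8,0,0,0,34,0,0,0,0,0,0]'
python3 - <<'E'
from h import *
np.set_printoptions(precision=4,suppress=True)
c=cam("wrist");cv2.imwrite("pics/w8.png",c[0][:,:,::-1])
s=observe();print(s['position'],s['ft_force'])
b,_=masks(c[0]);cnt=max(cv2.findContours(b,cv2.RETR_EXTERNAL,cv2.CHAIN_APPROX_NONE)[0],key=len)
ap=cv2.approxPolyDP(cnt,4,True)[:,0];print(np.c_[ap,onplane(c,ap,.024)])
E
```

```text
time_s: 9.75
position: [0.5781, -0.0113, 0.1362]
tool_rot: [[0.999, 0.042, 0.01], [0.042, -0.999, -0.002], [0.01, 0.002, -1.0]]
ft_force: [0.5, 0.4, -0.1]
grip_width: 0.034
[ 0.5769 -0.011   0.1333] [-0.3801  0.5563  0.2633]
[[110.     122.       0.6276   0.104    0.024 ]
 [128.     260.       0.5055   0.099    0.024 ]
 [142.     259.       0.507    0.0863   0.024 ]
 [151.     243.       0.5233   0.0773   0.024 ]
 [152.     224.       0.5416   0.0755   0.024 ]
 [190.     224.       0.5429   0.0424   0.024 ]
 [193.     247.       0.5209   0.0402   0.024 ]
 [201.     247.       0.5211   0.033    0.024 ]
 [206.     235.       0.533    0.0285   0.024 ]
 [201.     154.       0.605    0.0324   0.024 ]
 [205.     132.       0.6229   0.0291   0.024 ]
 [249.     136.       0.6211  -0.0061   0.024 ]
 [249.     234.       0.5355  -0.0093   0.024 ]
 [218.     237.       0.5315   0.018    0.024 ]
 [219.     254.       0.5148   0.0169   0.024 ]
 [259.     253.       0.5173  -0.0189   0.024 ]
 [259.     122.       0.6325  -0.0136   0.024 ]
 [187.     123.       0.6293   0.0433   0.024 ]
 [183.     149.       0.6085   0.0469   0.024 ]
 [143.     148.       0.608    0.0792   0.024 ]
 [138.     122.       0.6285   0.0819   0.024 ]]
```

View pics/w8.png

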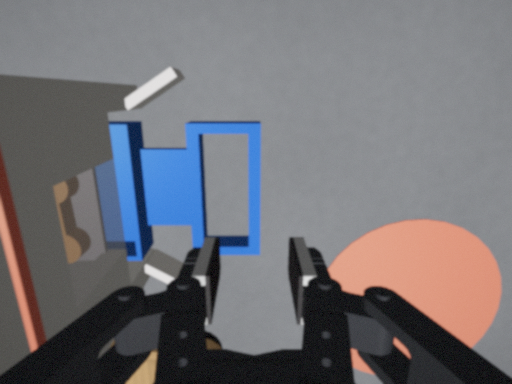

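The wrist view shows the cup behind the front face, with the rear bar outer edge at y≈-0.016. That puts the cup at about +2.5 mm in the dispenser frame, against the stop. Now the button.

```bash
python3 -m pendant '[0,0,0,-0.7,0,0,0,0,0,0,-0.8,0,0,0,0,0,0,-0.8,0,0,0,0,0,0,-0.8,0,0,0,0,0,0,-0.7,0,0,0,0,0,0,0,0,0,0]' 40
python3 -m pendant '[0,-0.005,-0.6,0,0,0,0,0,-0.005,-0.6,0,0,0,0,0,0,-0.6,0,0,0,0,0,0,-0.6,0,0,0,0,0,0,-0.6,0,0,0,0,0,0,-0.5,0,0,0,0,0,0,-0.23,0,0,0,0,0,0,0,0,0,0,0,0,0,0,0,0,0,0]'
python3 - <<'E'
from h import *
c=cam("wrist");cv2.imwrite("pics/w9.png",c[0][:,:,::-1])
b,co=masks(c[0]);k,l,st,ce=cv2.connectedComponentsWithStats(co)
for i in range(1,k):
    if st[i,4]>300: print(st[i],ce[i],onplane(c,ce[i],.237),np.median(cloud(c)[l==i],0))
E
```

```text
time_s: 10.4
position: [0.5769, -0.0111, 0.3245]
tool_rot: [[0.999, 0.042, 0.007], [0.042, -0.999, -0.001], [0.007, 0.002, -1.0]]
ft_force: [-0.5, -0.7, 0.3]
grip_width: 0.0001
time_s: 11.3
position: [0.5677, 0.1746, 0.32]
tool_rot: [[0.999, 0.041, -0.001], [0.041, -0.999, -0.0], [-0.001, 0.0, -1.0]]
ft_force: [-0.1, 0.7, -0.0]
grip_width: 0.0007
[313   0  62   7 366] [345.13934426   2.51092896] [[0.69949948 0.12224919 0.237     ]] [0.75018125 0.07004762 0.02611067]
[ 225  169   55   53 2299] [252.13919095 194.57807742] [[0.57007341 0.17567499 0.237     ]] [0.56996584 0.17575801 0.23647785]
[ 411  169  101  110 9105] [465.58198792 224.9210324 ] [[0.55203591 0.00952715 0.237     ]] [ 0.45414645 -0.16626198  0.00174079]
```

View pics/w9.png

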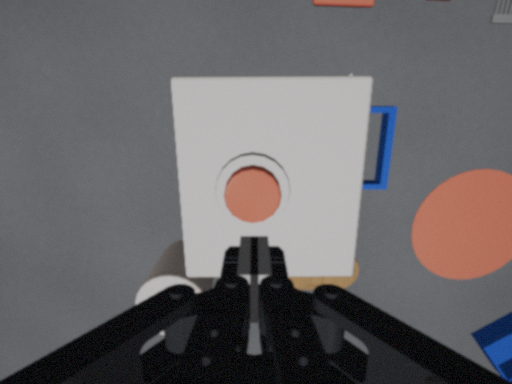

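```bash
python3 -m pendant '[0,0.045,-0.02,0.4,0,0,0,0,0,0,0.4,0,0,0,0,0,0,0.4,0,0,0,0,0,0,0.3,0,0,0,0,0,0,0.1,0,0,0,0,0,0,0.06,0,0,0,0,0,0,0.06,0,0,0,0,0,0,0.06,0,0,0,0,0,0,0.06,0,0,0,0,0,0,0,0,0,0]'
```

```text
time_s: 12.35
position: [0.5702, 0.1761, 0.2292]
tool_rot: [[0.999, 0.041, 0.002], [0.041, -0.999, -0.0], [0.002, 0.001, -1.0]]
ft_force: [1.1, -1.3, 3.5]
grip_width: -0.0003
```

```bash
python3 -m pendant '[0,0,0,0.06,0,0,0,0,0,0,0.04,0,0,0,0,0,0,0,0,0,0]';python3 -m pendant '[0,0,0,0.03,0,0,0,0,0,0,0,0,0,0,0,0,0,0,0,0,0]'
```

```text
time_s: 12.65
position: [0.5703, 0.1762, 0.2259]
tool_rot: [[0.999, 0.041, 0.004], [0.041, -0.999, -0.0], [0.004, 0.001, -1.0]]
ft_force: [-2.3, -4.4, 13.6]
grip_width: -0.0001
time_s: 12.95
position: [0.5704, 0.1762, 0.2258]
tool_rot: [[0.999, 0.042, 0.005], [0.042, -0.999, -0.0], [0.005, 0.0, -1.0]]
ft_force: [-5.5, -4.9, 22.7]
grip_width: -0.0005
```

Bottomed out at 22 N. I hold for a second, then let go and rise.

```bash
python3 -m pendant '[0,0,0,0,0,0,0,0,0,0,0,0,0,0,0,0,0,0,0,0,0,0,0,0,0,0,0,0,0,0,0,0,0,0,0,0,0,0,0,0,0,0,0,0,0,0,0,0,0,0,0,0,0,0,0,0,0,0,0,0,0,0,0]'
python3 -m pendant '[0,0,0,-0.2,0,0,0,0,0,0,-0.4,0,0,0,0,0,0,-0.6,0,0,0,34,0,0,-0.6,0,0,0,34,0,0,-0.2,0,0,0,34,0,0.3,0,0,0,0,34,0,0.6,0,0,0,0,34,0.01,0.6,0,0,0,0,34,0,0.6,0,0,0,0,34,0,0.6,0,0,0,0,34,0,0.6,0,0,0,0,34,0,0.4,0,0,0,0]'
python3 - <<'E'
from h import *
for n in("side","wrist"):
    c=cam(n);f=c[0] if n=="wrist" else cv2.resize(c[0][100:250,220:380],None,fx=4,fy=4)
    cv2.imwrite(f"pics/{n}10.png",f[:,:,::-1])
b,co=masks(c[0]);print(observe()['position'])
E
```

```text
time_s: 13.85
position: [0.5704, 0.1762, 0.2257]
tool_rot: [[0.999, 0.041, 0.005], [0.041, -0.999, -0.0], [0.005, 0.0, -1.0]]
ft_force: [-4.5, -4.3, 21.9]
grip_width: -0.0001
time_s: 15.05
position: [0.5774, -0.011, 0.32]
tool_rot: [[0.999, 0.04, -0.004], [0.04, -0.999, 0.001], [-0.004, -0.001, -1.0]]
ft_force: [0.1, 0.1, -0.3]
grip_width: 0.034
[ 0.5775798  -0.01136416  0.32000661]
```

View pics/side10.png

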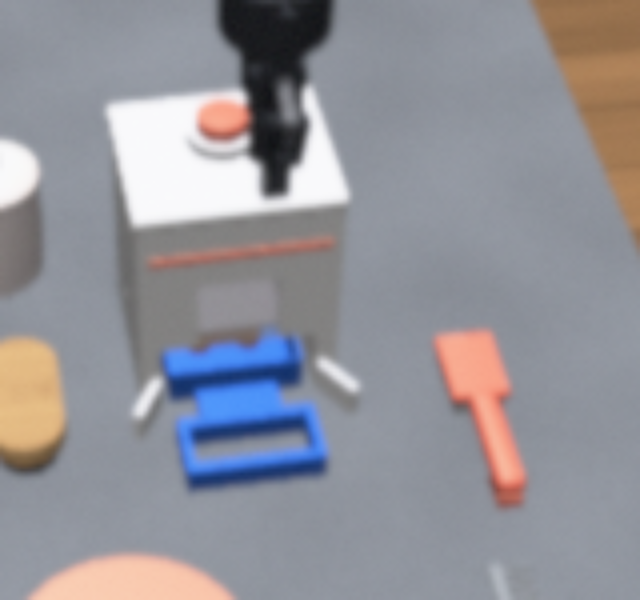

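View pics/wrist10.png

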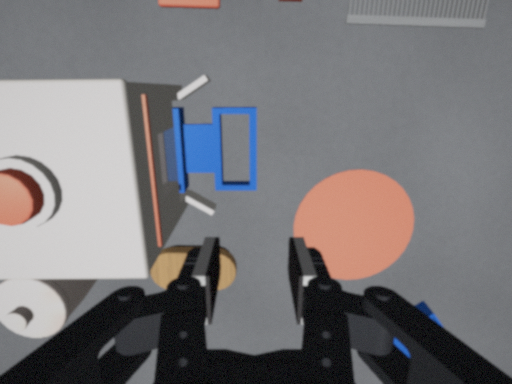

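The window is empty and brown shows in the cup (side crop around (230,345)), so the biscuit has dropped. Regrasp.

```bash
python3 -m pendant '[34,-0.02,0.005,0.7,0,0,0,34,0,0,0.8,0,0,0,34,0,0,0.8,0,0,0,34,0,0,0.8,0,0,0,34,0,0,0.8,0,0,0,34,0,0,0.7,0,0,0,34,0,0,0.5,0,0,0,34,0,0,0.4,0,0,0,34,0,0,0.35,0,0,0,34,0,0,0.25,0,0,0,34,0,0,0,0,0,0]'
```

```text
time_s: 16.25
position: [0.5756, -0.0082, 0.0153]
tool_rot: [[0.999, 0.042, -0.004], [0.042, -0.999, 0.001], [-0.004, -0.001, -1.0]]
ft_force: [-0.1, -0.9, -0.3]
grip_width: 0.0339
```

```bash
python3 -m pendant '[4,0,0,0.04,0,0,0,4,0,0,0,0,0,0,4,0,0,0,0,0,0,4,0,0,0,0,0,0,4,0,0,0,0,0,0]' 60
```

```text
time_s: 16.75
position: [0.5782, -0.0113, 0.0164]
tool_rot: [[0.999, 0.042, 0.003], [0.042, -0.999, -0.004], [0.003, 0.005, -1.0]]
ft_force: [0.1, -13.4, -1.3]
grip_width: 0.0077
```

```bash
python3 -m pendant '[4,0,0.06,0.02,0,0,0,4,0,0.14,0,0,0,0,4,0,0.25,0,0,0,0,4,0,0.3,0,0,0,0,4,0,0.35,0,0,0,0,4,0,0.35,0,0,0,0,4,0,0.35,0,0,0,0,4,0,0.35,0,0,0,0,4,0,0.35,0,0,0,0,4,0,0.3,0,0,0,0,4,0,0.2,0,0,0,0,4,0,0,0,0,0,0]'
python3 tray.py t11
python3 - <<'E'
from h import *
c=cam("side");cv2.imwrite("pics/s11.png",cv2.resize(c[0][110:310,190:380],None,fx=3,fy=3)[:,:,::-1])
E
```

```text
time_s: 17.95
position: [0.5839, -0.1597, 0.0158]
tool_rot: [[0.999, 0.041, 0.002], [0.041, -0.999, -0.001], [0.002, 0.001, -1.0]]
ft_force: [-1.0, -3.4, 3.7]
grip_width: 0.008
[[238.     165.       0.6313   0.0316]
 [237.     194.       0.529    0.0315]
 [244.     198.       0.5158   0.0069]
 [260.     198.       0.5175  -0.0483]
 [271.     173.       0.6064  -0.0842]
 [264.     172.       0.6092  -0.0597]
 [264.     165.       0.6341  -0.0591]]
[ 0.5839 -0.1597  0.0158] [-1.9885 -4.5159  5.8929] 0.007819196652478655 18.0 92.3515579684772
```

View pics/t11.png

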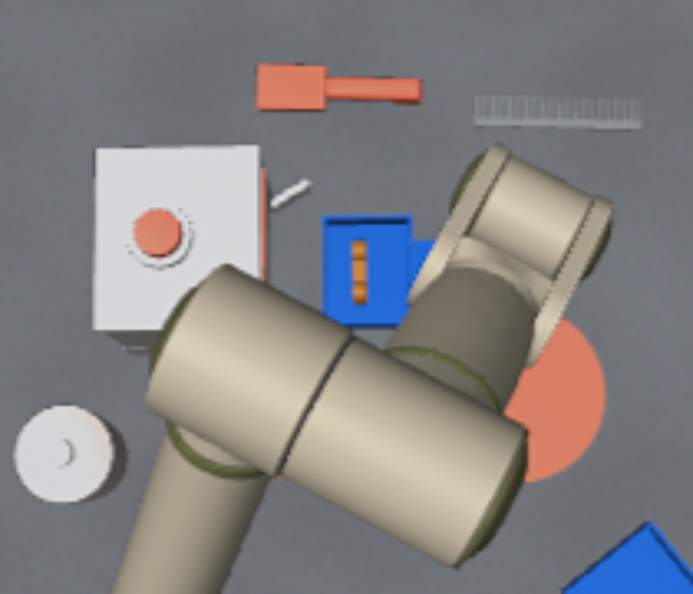

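View pics/s11.png

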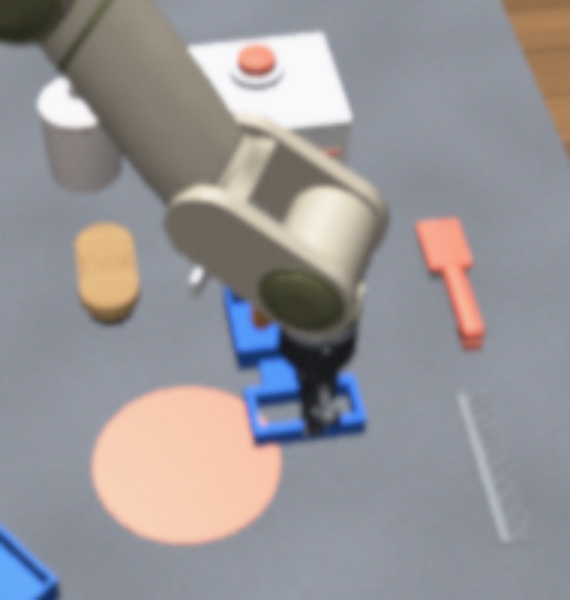

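The biscuit is in the cup, standing on its long edge (top crop around (360,270)). That's inside the judged height. On to the mat.

```bash
python3 -m pendant '[4,-0.08,0.1,-0.03,0,0,0,4,-0.16,0.2,0,0,0,0,4,-0.24,0.28,0,0,0,0,4,-0.26,0.31,0,0,0,0,4,-0.28,0.33,0,0,0,0,4,-0.28,0.33,0,0,0,0,4,-0.28,0.33,0,0,0,0,4,-0.28,0.33,0,0,0,0,4,-0.28,0.33,0,0,0,0,4,-0.24,0.28,0,0,0,0,4,-0.16,0.18,0,0,0,0,4,-0.08,0.1,0,0,0,0]'
python3 -m pendant '[4,0,0,0,0,0,0,4,0,0,0,0,0,0]'
python3 tray.py t12
python3 - <<'E'
from h import *
c=cam("side");cv2.imwrite("pics/s12.png",cv2.resize(c[0][110:360,190:380],None,fx=2.4,fy=2.4)[:,:,::-1])
E
```

```text
time_s: 19.25
position: [0.4579, -0.3195, 0.0158]
tool_rot: [[0.999, 0.04, -0.0], [0.04, -0.999, 0.001], [-0.0, -0.001, -1.0]]
ft_force: [0.9, 1.5, -0.4]
grip_width: 0.0076
time_s: 19.45
position: [0.459, -0.3189, 0.0159]
tool_rot: [[0.999, 0.042, 0.0], [0.042, -0.999, -0.001], [0.0, 0.001, -1.0]]
ft_force: [0.9, -1.3, -1.3]
grip_width: 0.0078
[[291.     203.       0.5033  -0.1557]
 [311.     227.       0.4226  -0.2256]
 [314.     224.       0.4332  -0.2358]
 [312.     220.       0.4468  -0.2287]
 [324.     209.       0.4859  -0.2697]
 [325.     204.       0.5034  -0.273 ]
 [331.     202.       0.511   -0.2937]
 [322.     202.       0.51    -0.2626]
 [320.     210.       0.4821  -0.2559]
 [311.     210.       0.4811  -0.2249]
 [309.     202.       0.5087  -0.2177]]
[ 0.4591 -0.3187  0.0159] [-0.443  -1.928  -0.4748] 0.00794955520897067 19.5 92.42922402111225
```

View pics/t12.png

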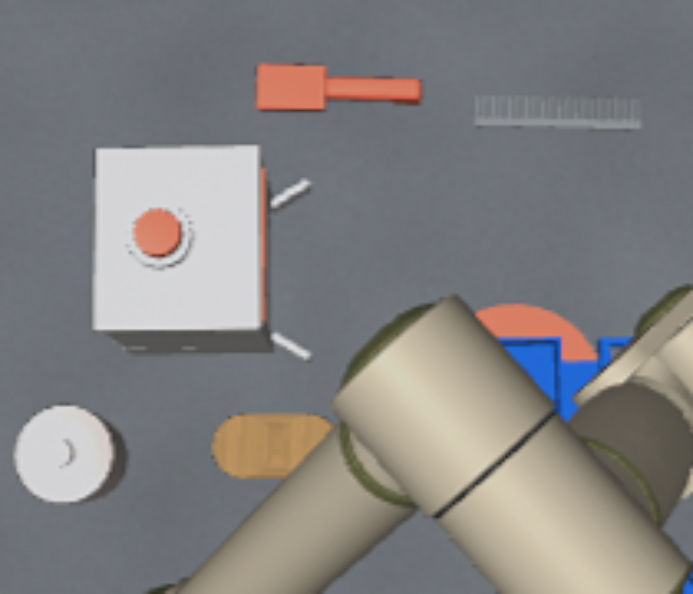

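View pics/s12.png

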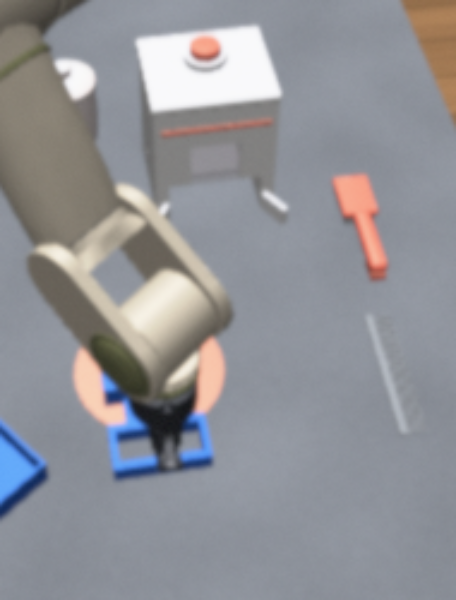

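```bash
python3 -m pendant '[34,0,0,0,0,0,0,34,0,0,0,0,0,0,34,0,0,0,0,0,0,34,0,0,0,0,0,0,34,0,0,-0.2,0,0,0,34,0,0,-0.4,0,0,0,34,0,0,-0.6,0,0,0,34,0,0,-0.8,0,0,0,34,0,0,-0.8,0,0,0,34,0,0,-0.8,0,0,0,34,0,0,-0.4,0,0,0]'
python3 -m pendant '[34,0,0.5,-0.2,0,0,0,34,0,0.5,0,0,0,0,34,-0.4,0.4,0,0,0,0,34,-0.6,0.3,0,0,0,0,34,-0.6,0.3,0,0,0,0,34,-0.6,0.3,0,0,0,0,34,-0.4,0,0,0,0,0,34,-0.3,0,0,0,0,0,34,0,0,0,0,0,0]'
python3 tray.py t13
python3 - <<'E'
from h import *
np.set_printoptions(precision=4,suppress=True)
c=cam("side");cv2.imwrite("pics/s13.png",cv2.resize(c[0][110:310,190:380],None,fx=3,fy=3)[:,:,::-1])
P=cloud(c);h=cv2.cvtColor(c[0],cv2.COLOR_RGB2HSV)
b,co=masks(c[0]);k,l,st,ce=cv2.connectedComponentsWithStats(b)
for i in range(1,k):
    if st[i,4]>100:print(st[i],ce[i]); 
for n in("top",):
    c=cam(n);P=cloud(c);h=cv2.cvtColor(c[0],cv2.COLOR_RGB2HSV);m=cv2.inRange(h,(8,100,60),(22,255,220))
    k,l,st,ce=cv2.connectedComponentsWithStats(m)
    for i in range(1,k):
        if st[i,4]>15 and ce[i][1]>140:print("brown",st[i],np.median(P[l==i],0),np.percentile(P[l==i][:,2],95))
    b,co=masks(c[0]);k,l,st,ce=cv2.connectedComponentsWithStats(co)
    for i in range(1,k):
        if st[i,4]>100:print("coral",st[i],np.median(P[l==i],0))
E
```

```text
time_s: 20.65
position: [0.4593, -0.3192, 0.2203]
tool_rot: [[0.999, 0.042, 0.004], [0.042, -0.999, -0.004], [0.004, 0.004, -1.0]]
ft_force: [0.1, -0.2, -0.6]
grip_width: 0.0342
time_s: 21.55
position: [0.3175, -0.4397, 0.2265]
tool_rot: [[0.999, 0.04, 0.0], [0.04, -0.999, -0.0], [0.0, 0.0, -1.0]]
ft_force: [0.5, -0.1, 0.1]
grip_width: 0.0338
[[282.     204.       0.4989  -0.1247]
 [283.     234.       0.3959  -0.1302]
 [310.     235.       0.3952  -0.2225]
 [312.     228.       0.4193  -0.229 ]
 [321.     228.       0.4202  -0.2599]
 [322.     235.       0.3965  -0.2635]
 [340.     235.       0.3983  -0.325 ]
 [338.     202.       0.5117  -0.3179]
 [322.     202.       0.51    -0.2626]
 [322.     208.       0.4892  -0.2628]
 [319.     210.       0.482   -0.2525]
 [310.     210.       0.481   -0.2215]
 [309.     202.       0.5087  -0.2177]]
[ 0.3185 -0.4396  0.2264] [-0.1403  0.4689 -0.2484] 0.03405168705443162 21.6 92.33349659282264
[ 231  244   47   65 1614] [253.153  275.9436]
[ 126  283   72   74 2016] [166.1453 317.001 ]
brown [292 210   5  19  76] [ 0.4462 -0.1657  0.04  ] 0.04694712615917403
brown [205 226  38  19 650] [0.386  0.0725 0.0398] 0.04537430887335046
coral [218 119  50  14 471] [0.7726 0.0472 0.0271]
coral [181 163  14  15 155] [0.5681 0.1752 0.236 ]
coral [269 192  52  44 711] [ 0.4961 -0.1227  0.0011]
coral [298 230  23  15 158] [ 0.3864 -0.2235  0.0007]
```

View pics/t13.png

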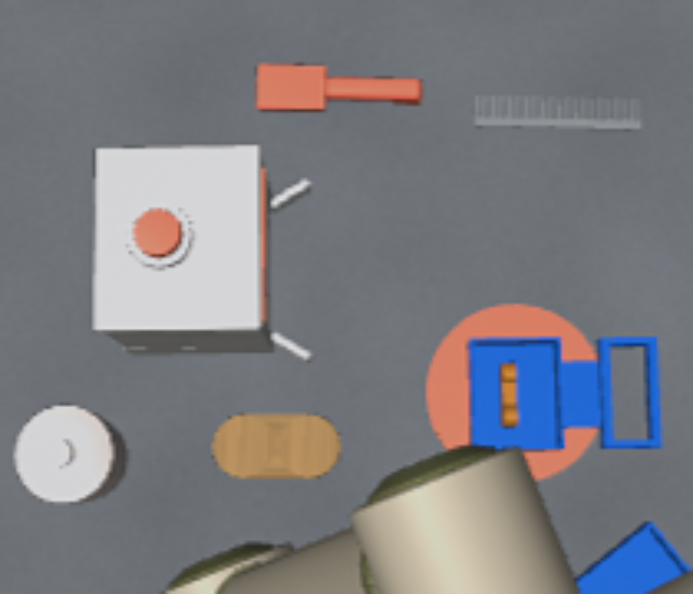

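View pics/s13.png

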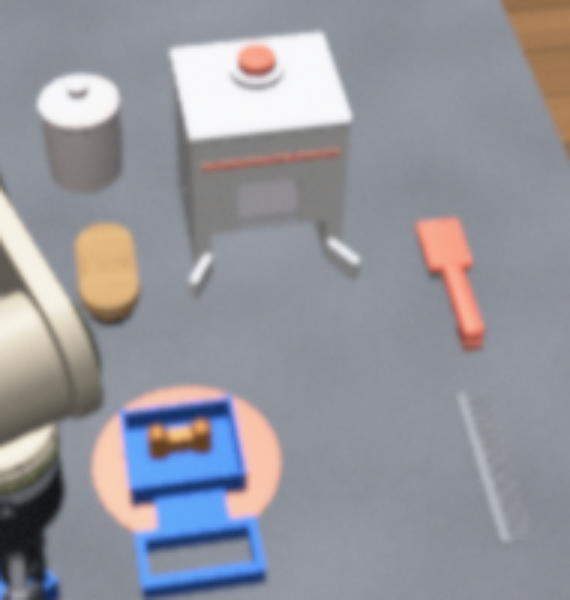

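```bash
python3 - <<'E'
from rig import *
s=observe();print(s['position'],s['qvel'].round(2),s['ft_force'])
print(close_job())
E
```

```text
[ 0.31940645 -0.43951523  0.22611057] [ 0.51  0.38 -0.05 -0.04 -0.12 -0.14] [ 1.02600329  0.06366911 -0.71244001]
the job is handed in; nothing more can be done
None
```

The tray is back on the coral mat with the biscuit in its cup, and I handed the job in at about 21.7 s of the 67 s allowed. No verdict was reported.

- **What I did:** I pinched the far tray's rear bar, turned the tray into line and slid it in until the cup met the back stop (about 5 N of contact force). I then pressed the button to its end with about 22 N for a second. After that I took hold of the tray again, drew it out, set it on the mat and moved the arm clear.
- **Tray and button:** In the last pictures the cup's centre is at about (0.450, -0.175), and the mat's centre measured (0.451, -0.175). The tray looks flat on the table, and the button's top is back at its starting height.
- **Bystanders:** Both brushes, the comb and the canister look unmoved.
- **Biscuit on edge:** It landed on its long edge instead of flat. Its middle is roughly 20 mm above the cup floor, inside the 26 mm limit but closer to it than a flat biscuit would be.
- **Force reading on the second grip:** The wrist read about 13 N sideways, because the tray was pressed against the stop. That eased once I started pulling it out.

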